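Tip a parcel label-up into the reading field and log it

TASK

The brown parcel stands on end at the near part of the blue-framed reading field. Push it near its top, on the face with the white label, so that it topples away and ends lying flat, label up, with the whole of it inside the blue frame; then press the green button on the black console all the way down and let go, so the camera logs it. Nothing is to be picked up, and the other things on the desk stay where they stand.

Things in the scene. Friction and masses are not known exactly. Their poses are not given: they have to be found in the camera images.
- parcel: brown carton with red tape, on end, 50 mm thick (own x), 110 wide (y), 170 tall (z), 0.25 to 0.5 kg, weight evenly spread. Origin: centre of its underside. White label on the -x face, towards the robot; +x is the way to fall. Pushed near the top it does not slide but turns over its lower +x edge, and falls by itself past a lean of about 17 degrees. Lying label up, its x points down
- parcel_foot (a point): middle of the lower +x edge of the parcel, the edge it turns over, at (25, 0, 0) in the parcel's frame (mm); at desk height both when it stands and when it lies label up
- parcel_corner_a (a point): lower left corner of the label face, at (-25, 55, 0) in the parcel's own frame (mm)
- parcel_corner_b (a point): lower right corner of the label face, at (-25, -55, 0) in the parcel's own frame (mm)
- parcel_corner_c (a point): upper left corner of the label face, at (-25, 55, 170) in the parcel's own frame (mm)
- parcel_corner_d (a point): upper right corner of the label face, at (-25, -55, 170) in the parcel's own frame (mm)
- field: reading field, a flat grey rectangle printed on the desk (no height), clear inside 250 mm (own x) x 180 mm (own y), with a 12 mm blue frame around it. Origin: its centre, at desk height; its +x points away from the robot, within about 20 degrees. It lies on the robot's left or right; the white desk phone is on the other side
- phone: white desk phone, fixed, 200 x 190 mm, 65 mm tall with the handset. Origin: centre of its underside
- scan_button_top (a point): centre of the top of the round green push button, 26 mm across, on the fixed black console (100 x 70 mm, 30 mm tall, between field and phone; the flat green window on it is not the button). It is pressed straight down
- scan_button (a joint): travel of the green button in m: 0 up, 0.006 fully down; springs back; fully down takes about 5 N
- pump_bottle: white pump bottle, 68 mm across, 170 mm tall, blue cap. Loose, to be left alone. Origin: centre of its underside
- pen_cup: black pen cup, 76 mm across, 95 mm tall, pens stick out to 145 mm. Loose, to be left alone. Origin: centre of its underside
- stapler: blue and black stapler lying flat, 140 x 36 mm, 47 mm tall. Loose, to be left alone. Origin: centre of its underside
- staple_carton: small white carton with an orange band, standing, 45 x 60 mm, 85 mm tall; a light thing that tips easily, not the parcel. Loose, to be left alone. Origin: centre of its underside
- tape_roll: roll of amber tape lying flat, 90 mm across, 24 mm tall. Loose, to be left alone. Origin: centre of its underside
- basket: brown open basket, 170 mm across, 60 mm tall. Loose, to be left alone. Origin: centre of its underside
There are look-alikes about, which are no part of the job. Leave any red look-alike of the part that bears scan_button_top alone.

How it is judged (in metres and radians):
On the way, in this order (a step that is already met when the one before it is completed fails the run):
1. the parcel lies flat, label up, inside the frame, at rest (angle between parcel's own x axis and vertical above 3.05 rad and x of parcel_corner_a in the frame of field between -0.13 and 0.13 m and y of parcel_corner_a in the frame of field between -0.095 and 0.095 m and x of parcel_corner_b in the frame of field between -0.13 and 0.13 m and y of parcel_corner_b in the frame of field between -0.095 and 0.095 m and x of parcel_corner_c in the frame of field between -0.13 and 0.13 m and y of parcel_corner_c in the frame of field between -0.095 and 0.095 m and x of parcel_corner_d in the frame of field between -0.13 and 0.13 m and y of parcel_corner_d in the frame of field between -0.095 and 0.095 m and height (world z) of each of parcel_corner_a, parcel_corner_d below 0.06 m and linear speed of parcel below 0.02 m/s), for 0.2 s.
2. the green button is pressed right down (value of joint scan_button above 0.0045 m), for 0.05 s.
At the end, for the whole second after the job is handed in: The parcel lies flat (within 5 degrees), label up, at rest, all four corners inside the blue frame or at most 5 mm over the frame's inner edge; the button was pressed at least 4.5 mm down after that and is up again (within 1.5 mm) (all of step 1 and value of joint scan_button below 0.0015 m); the robot touches nothing.
It fails at once if the parcel is lifted, carried or tipped the wrong way (the edge it turns over rises more than 25 mm off the desk) (height (world z) of parcel_foot above 0.025 m).
It fails at once if another thing on the desk is moved more than 20 mm or knocked over (distance of any of pump_bottle, pen_cup, stapler, staple_carton, tape_roll, basket from where it was at the start of the episode above 0.02 m or angle between any of pump_bottle, pen_cup, stapler, staple_carton, tape_roll, basket's own z axis and vertical above 0.35 rad).
It also fails if it takes over 34 s, if anything falls off the work surface, if the arm or the gripper's body presses on something with over 40 N, if the wrist force passes 120 N, or if a joint passes its speed limit or range.

ROBOT

A 6-joint arm with a two-finger parallel gripper is mounted at the origin on the work surface. World frame = base frame: x ahead of the robot, y to its left, z up, the work surface at z = 0. Lengths are in m, angles in degrees, forces in N, time in s.
With the tool pointing down it reaches from about 0.375 to 0.9 m from the base axis. Payload 3.1 kg.
Tool frame: the origin (TCP) lies on the centre line of the jaws, within the pads' length; the fingertips stand 14 mm ahead of it and the grasp point (between the pads) lies 5 mm behind it (bot.tips_ahead is the distance from the TCP to the fingertips, in m); z points along the fingers, y is the line along which they close (so a half turn about z gives the same grasp; the last joint's range is limited). The gripper opens to 87 mm and grips with 3 to 60 N. Pads are 19 mm wide; open, the fingers measure 117 mm over their backs; the gripper's body (75 mm by 190 mm) begins 51 mm behind the grasp point.
Start: joints at [54.059, 30.224, 82.088, -0, 67.689, -10.227], TCP at [0.271, 0.563, 0.237] pointing down, gripper open.
Joint ranges: [-176.69, 176.69], [-43.24, 126.21], [12.49, 139.97], [-82, 262], [0, 151.66], [-163.58, 163.58]. Speed limits (degrees/s): [159.86, 159.86, 180, 180, 180, 180].

INTERFACE

Orientations are given as a 3x3 rotation matrix whose columns are the frame's x, y, z axes.
In Python, from rig import bot gives the robot as it stands.
- The arm moves only by the tool play_rows, never from a script. Its argument "moves" is a list that holds one entry, the list of rows, each a list of 6 numbers: the shift along the tool's x, y, z in mm, then the turn, a rotation vector about the tool's x, y, z in rad. A call has 1 to 5 rows; each row shifts and turns the commanded pose from where the row before left it, along the tool's axes as they then stand; what a row does not reach is not made up. A row lasts 1/10 s, in which the tool goes at most 50 mm and 8.59 degrees, less where a joint would pass 70% of its speed; a pose out of reach is approached as far as the arm can. A call with a gripper value outside its range is refused whole. "fingers" is the opening, from -1 (shut) to 1 (fully open), set as the call begins (left out, the last holds). The fingers move at their own pace and stop on an object; the grip force is fixed at half the most. Time passes only in rows, so rows that do not move let the fingers close. It gives the time, the measured TCP pose, the force, the opening and the grip force at its end, in the units of the state.
- bot.read_state(): the state, without advancing time (a new reading comes with each control period).
- bot.capture(name): name is "scene" or "top" or "wrist"; returns a dict with "image" (384x512x3 uint8, blue, green, red), "fx", "fy", "cx", "cy" (pixels), "distortion" ([k1, k2, p1, p2, k3] as OpenCV has them; the pictures are not rectified), "R" (3x3) and "t" (3): a world point X has camera coordinates R X + t. Camera axes: x right, y down, z forward; pixel columns grow to the right and rows downward; lengths in m; the calibration is good to about 2 mm. A picture is of the moment at which its call begins. There is no depth.
- bot.hand_in(): hands the job in; it is judged then, once.
Trained networks look in a picture, given as the dict that the camera call returned (one of the last four; its "shot" number tells which), for a name from the list of things; names that differ only in an ending like _2 or _b are one class to them, and where a whole thing is asked for, a point or a joint stands for the part that bears it (a point fixed in the world has none). Each returns a list of dicts, best first, with "confidence" (0 to 1); they miss things now and then, are a little off and sometimes report something else, mostly with a low value. They report only what shows in the picture. A call takes as long as a camera call. They do not tell look-alikes from the thing itself.
- bot.search_frame(picture, query): "centre" ([column, row] in pixels, amid what is visible of it).
- bot.silhouettes(picture, query): "pixels" (384x512 bool, what is visible of it) and "centre" ([column, row] in pixels, amid what is visible of it).
- bot.pinpoint(picture, query): "centre" ([column, row] in pixels: a listed point, or the origin of a listed thing).
The state is a dict: "time_s": time; "joint_positions": joint angles; "qvel": joint speeds; "tau": joint torques, N m; "position": TCP position; "tcp_rot": TCP orientation; "force": force on the tool from outside, world axes, zero at the start; "moment": the same for the moment, N m; "opening": opening from 0.0 (shut) to 1.0 (fully open); "grasp_force": force on a finger pad.
Only numpy, scipy, OpenCV 4.12 (cv2) and the standard library are available. Lean on these libraries where they do the work, as an engineer would, in place of code of your own. Each camera call takes 0.05 s, during which the arm holds its last target. There are 200 camera calls.

## Working session

There is one attempt and no reset: what is moved stays moved. The work goes in short steps, Python scripts to look and compute and a tool call to move; the robot and the scene stay as the last step left them, time stands still between calls to the robot, and variables do not carry over. Pictures are saved under pics/ and viewed, at most 10 in all, crops included, and the job is handed in when it is done.

Besides the shell and the picture viewer there is one more tool, called after "Call:" by a JSON object that holds its "fn" and its "kwargs", one argument or row to a line. play_rows: Moves the arm, as the interface text tells. Its arguments: {"type":"object","properties":{"moves":{"type":"array","items":{"type":"array","items":{"type":"array","items":{"type":"number"}}}},"fingers":{"type":"number"}},"required":["moves"]}

```bash
mkdir -p pics; cat > h.py <<'E'
import numpy as np, cv2
from rig import bot
def ray(p,uv):
    K=np.array([[p['fx'],0,p['cx']],[0,p['fy'],p['cy']],[0,0,1.]])
    n=cv2.undistortPoints(np.array([[uv]],float),K,np.array(p['distortion'],float))[0,0]
    R=np.array(p['R']);t=np.array(p['t'])
    return -R.T@t, R.T@np.array([n[0],n[1],1])
def atz(p,uv,z):
    o,d=ray(p,uv); return o+d*(z-o[2])/d[2]
def tri(obs):
    A=np.zeros((3,3));b=np.zeros(3);L=[]
    for p,uv in obs:
        o,d=ray(p,uv);d=d/np.linalg.norm(d);P=np.eye(3)-np.outer(d,d);A+=P;b+=P@o;L.append((P,o))
    x=np.linalg.solve(A,b);return x,[round(float(np.linalg.norm(P@(x-o))),4) for P,o in L]
def proj(p,X):
    K=np.array([[p['fx'],0,p['cx']],[0,p['fy'],p['cy']],[0,0,1.]])
    return cv2.projectPoints(np.array(X,float).reshape(-1,1,3),cv2.Rodrigues(np.array(p['R']))[0],np.array(p['t'],float),K,np.array(p['distortion'],float))[0][:,0]
E
python3 - <<'E'
from h import *
np.set_printoptions(precision=3,suppress=True)
P={n:bot.capture(n) for n in("scene","top")}
for n,p in P.items():cv2.imwrite(f"pics/{n}0.png",p['image']);print(n,-np.array(p['R']).T@np.array(p['t']))
for q in["parcel_foot","parcel_corner_a","parcel_corner_b","parcel_corner_c","parcel_corner_d","field","phone","scan_button_top","pump_bottle","pen_cup","stapler","staple_carton","tape_roll","basket","parcel"]:
    o={}
    for n,p in P.items():
        r=bot.pinpoint(p,q); o[n]=r
        for k in r[:3]:print(q,n,np.array(k['centre']),round(k['confidence'],2),atz(p,k['centre'],0))
    if o['scene'] and o['top']:print('   tri',*tri([(P[n],o[n][0]['centre']) for n in P]))
E
```

```text
scene [1.059 0.74  0.963]
top [0.345 0.001 1.283]
parcel_foot scene [243.7 183.1] 0.81 [ 0.457 -0.221  0.   ]
parcel_foot scene [260.9 153.6] 0.23 [ 0.281 -0.358  0.   ]
parcel_foot top [312.8 233.6] 0.63 [ 0.461 -0.236  0.   ]
   tri [ 0.457 -0.233 -0.006] [0.0063, 0.0063]
parcel_corner_a scene [259.3 148.3] 0.93 [ 0.264 -0.397  0.   ]
parcel_corner_a scene [245.  132.7] 0.85 [ 0.251 -0.544 -0.   ]
parcel_corner_a scene [243.3 167.9] 0.7 [ 0.405 -0.309 -0.   ]
parcel_corner_a top [328.8 244.7] 0.93 [ 0.425 -0.29   0.   ]
parcel_corner_a top [305.3 245. ] 0.93 [ 0.422 -0.21   0.   ]
parcel_corner_a top [345.5 242.6] 0.85 [ 0.433 -0.347  0.   ]
   tri [ 0.4   -0.241  0.149] [0.022, 0.022]
parcel_corner_b scene [259.3 148.3] 0.93 [ 0.264 -0.397  0.   ]
parcel_corner_b scene [245.  132.7] 0.85 [ 0.251 -0.544 -0.   ]
parcel_corner_b scene [243.3 167.9] 0.7 [ 0.405 -0.309 -0.   ]
parcel_corner_b top [328.8 244.7] 0.93 [ 0.425 -0.29   0.   ]
parcel_corner_b top [305.3 245. ] 0.93 [ 0.422 -0.21   0.   ]
parcel_corner_b top [345.5 242.6] 0.85 [ 0.433 -0.347  0.   ]
   tri [ 0.4   -0.241  0.1
[... 2008 characters left out ...]
075]
staple_carton scene [266.8 212.1] 0.56 [ 0.47  -0.033  0.   ]
staple_carton scene [246.5 179.9] 0.48 [ 0.436 -0.233  0.   ]
staple_carton top [253.4 230.4] 0.81 [ 0.467 -0.034  0.   ]
   tri [ 0.468 -0.035 -0.003] [0.0006, 0.0006]
tape_roll scene [382.8 291.8] 0.75 [0.358 0.449 0.   ]
tape_roll top [106.6 257.8] 0.56 [0.363 0.453 0.   ]
tape_roll top [308.  210.9] 0.49 [ 0.539 -0.22   0.   ]
   tri [0.363 0.451 0.007] [0.0, 0.0]
basket scene [192.2 158.2] 0.78 [ 0.564 -0.485  0.   ]
parcel scene [246.4 177.6] 0.56 [ 0.429 -0.246  0.   ]
parcel top [318.5 241.3] 0.89 [ 0.436 -0.255  0.   ]
parcel top [344.  241.3] 0.63 [ 0.438 -0.342  0.   ]
   tri [ 0.432 -0.251 -0.001] [0.0056, 0.0056]
```

```bash
python3 - <<'E'
import cv2
a=cv2.imread("pics/scene0.png");b=cv2.imread("pics/top0.png")
cv2.imwrite("pics/s1.png",cv2.resize(a[90:300,130:410],(800,600),interpolation=3))
cv2.imwrite("pics/t1.png",cv2.resize(b[100:310,150:430],(800,600),interpolation=3))
E
```

```text
(no output)
```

View pics/s1.png

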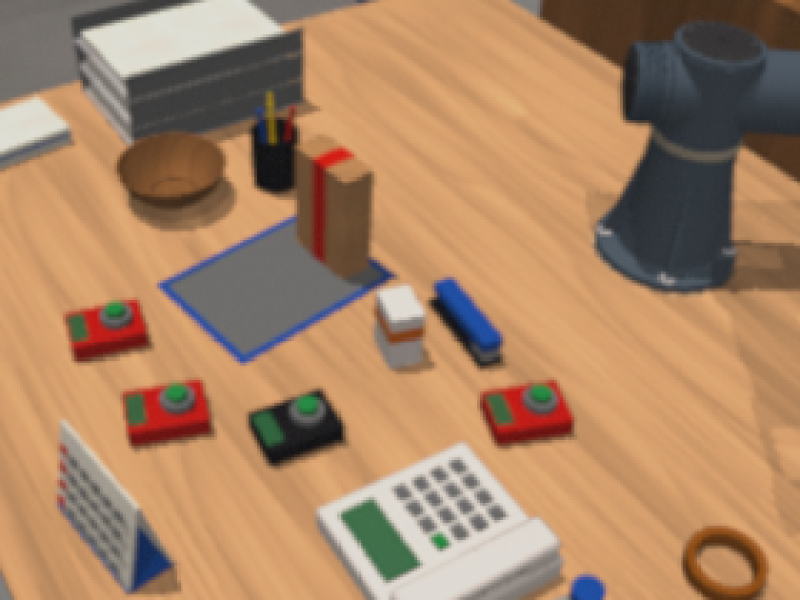

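View pics/t1.png

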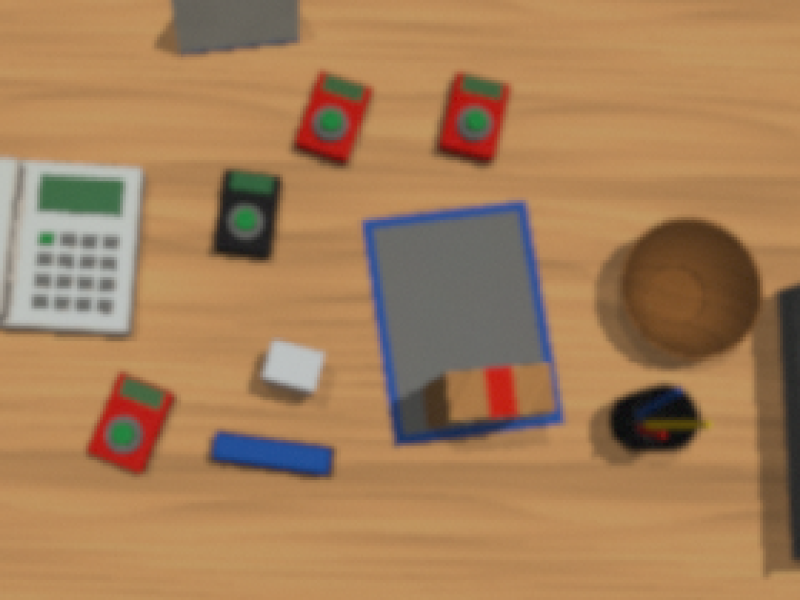

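The scene view shows the parcel standing at the near right of the field, with the console that has a black body at (238,232). Three red look-alikes stand around it. In the top view the field is at crop (365–560, 205–442), the black console's button at full-picture (236,178), and the pen cup is to the right of the parcel.

```bash
cat > meas.py <<'E'
from h import *
from scipy.optimize import minimize
np.set_printoptions(precision=3,suppress=True)
def field(p):
    im=cv2.cvtColor(p['image'],cv2.COLOR_BGR2HSV)
    m=cv2.inRange(im,(105,120,60),(130,255,255)); n,l,st,_=cv2.connectedComponentsWithStats(m,connectivity=8)
    k=max(range(1,n),key=lambda i:st[i,2]*st[i,3] if 280<st[i,0]+st[i,2]/2<340 else 0)
    v,u=np.nonzero(l==k); X=np.array([atz(p,(a,b),0)[:2] for a,b in zip(u,v)])
    r=cv2.minAreaRect((X*1000).astype(np.float32)); box=cv2.boxPoints(r)/1000
    e=[box[1]-box[0],box[2]-box[1]]; e=max(e,key=np.linalg.norm); e=e*np.sign(e[0])
    return np.array(r[0])/1000,np.arctan2(e[1],e[0]),r[1]
def parcel(P,x0,lying=False):
    S=[(p,max(bot.silhouettes(p,"parcel"),key=lambda r:r['confidence'])['pixels']) for p in P]
    h=(170,50) if lying else (50,170)
    B=np.array([[i,j,k] for i in(-h[0]/2,h[0]/2) for j in(-55,55) for k in(0,h[1])])/1000
    def cost(q):
        c,s=np.cos(q[2]),np.sin(q[2]); W=B@np.array([[c,-s,0],[s,c,0],[0,0,1]]).T+[q[0],q[1],0]; t=0
        for p,m in S:
            hull=cv2.convexHull(proj(p,W).astype(np.float32)*16+8*16*0)
            g=np.zeros((384*4,512*4),np.uint8); cv2.fillConvexPoly(g,((hull/16+.5)*4*16).astype(np.int32),255,shift=4)
            g=cv2.resize(g,(512,384),interpolation=cv2.INTER_AREA)/255.; t+=np.abs(g-m).sum()/m.sum()
        return t
    r=minimize(cost,x0,method='Nelder-Mead',options=dict(initial_simplex=np.array(x0)+np.array([[0,0,0],[.02,0,0],[0,.02,0],[0,0,.15]]),xatol=2e-4,fatol=1e-4))
    return r.x,r.fun
E
python3 - <<'E'
from meas import *
s=bot.capture("scene");t=bot.capture("top")
fc,fa,sz=field(t);print("field",fc,np.degrees(fa),sz)
for P in([s,t],[t],[s]):
    q,f=parcel(P,[.435,-.25,.1]);print("parcel",q[:2],np.degrees(q[2]),f)
    c,sn=np.cos(q[2]),np.sin(q[2]);F=np.array([[np.cos(fa),np.sin(fa)],[-np.sin(fa),np.cos(fa)]])
    foot=q[:2]+.025*np.array([c,sn]);print(" foot",foot,"lying corners in field",[F@(foot+a*np.array([c,sn])+b*np.array([-sn,c])-fc) for a in(0,.17) for b in(.055,-.055)])
for p in(s,t):
    print("btn",[(np.array(r['centre']),round(r['confidence'],2)) for r in bot.pinpoint(p,"scan_button_top")])
    im=p['image'].astype(int);g=(im[...,1]>im[...,2]+40)&(im[...,1]>im[...,0]+30)&(im[...,1]>100)
    n,l,st,c=cv2.connectedComponentsWithStats(g.astype(np.uint8)); print([(c[i],st[i,4]) for i in range(1,n) if st[i,4]>8])
st=bot.read_state();print(st['time_s'],st['joint_positions'],np.array(st['position']),np.array(st['tcp_rot']),st['force'],bot.tips_ahead)
E
```

```text
field [ 0.536 -0.231] 8.652798 (266.729736328125, 196.4298553466797)
parcel [ 0.437 -0.238] 6.632111596620778 0.1444722553886523
 foot [ 0.462 -0.235] lying corners in field [array([-0.072,  0.062]), array([-0.076, -0.048]), array([0.098, 0.056]), array([ 0.094, -0.054])]
parcel [ 0.438 -0.239] 6.991704787149849 0.046074917422166
 foot [ 0.463 -0.236] lying corners in field [array([-0.071,  0.061]), array([-0.074, -0.049]), array([0.099, 0.056]), array([ 0.095, -0.054])]
parcel [ 0.432 -0.243] 4.7962870520927785 0.024609415958896926
 foot [ 0.457 -0.241] lying corners in field [array([-0.076,  0.057]), array([-0.084, -0.053]), array([0.093, 0.045]), array([ 0.086, -0.065])]
btn [(array([236.8, 231.2]), 0.57), (array([319.2, 227.5]), 0.43), (array([192.3, 222.6]), 0.42), (array([170.9, 196.4]), 0.36)]
[(array([169.579, 197.684]), np.int32(19)), (array([191., 227.]), np.int32(27)), (array([318.852, 227.111]), np.int32(27)), (array([237.094, 230.938]), np.int32(32)), (array([222.7, 237.8]), np.int32(10)), (array([262.568, 278.628]), np.int32(301)), (array([283.667, 278.722]), np.int32(18))]
btn [(array([316.7, 141.2]), 0.64), (array([236.1, 174.9]), 0.48), (array([192. , 255.1]), 0.45), (array([261.1, 142.1]), 0.41)]
[(array([265.429, 141.857]), np.int32(35)), (array([316.182, 141.727]), np.int32(33)), (array([178.044, 167.819]), np.int32(249)), (array([235.5  , 176.333]), np.int32(42)), (array([165.857, 182.929]), np.int32(14)), (array([192.426, 251.468]), np.int32(47))]
2.0 [ 54.058  30.224  82.088   0.     67.688 -10.225] [0.271 0.563 0.237] [[-0.901  0.434 -0.   ]
 [ 0.434  0.901  0.   ]
 [ 0.     0.    -1.   ]] [-0.41   0.128  0.063] 0.014
```

Call:
{"fn": "play_rows", "kwargs": {
  "moves": [
    [[0, 0, 0, 0, 0, -0.14], [0, 0, 0, 0, 0, -0.14], [0, 0, 0, 0, 0, -0.14], [0, 0, 0, 0, 0, -0.14]]
  ],
  "fingers": -1
}}

```text
time_s: 2.4
position: [0.2711, 0.5631, 0.2365]
tcp_rot: [[-0.993, -0.117, -0.0], [-0.117, 0.993, 0.0], [0.0, 0.0, -1.0]]
force: [0.0, 0.1, 0.1]
opening: 0.72
grasp_force: 0.0
```

Call:
{"fn": "play_rows", "kwargs": {
  "moves": [
    [[-14, -40, 0, 0, 0, 0], [-14, -40, 0, 0, 0, 0], [-14, -40, 0, 0, 0, 0], [-14, -40, 0, 0, 0, 0], [-14, -40, 0, 0, 0, 0]]
  ]
}}

```text
time_s: 2.9
position: [0.3635, 0.3707, 0.2367]
tcp_rot: [[-0.994, -0.111, 0.001], [-0.111, 0.994, 0.0], [-0.001, 0.0, -1.0]]
force: [0.3, 0.2, -0.0]
opening: 0.269
grasp_force: 0.0
```

Call:
{"fn": "play_rows", "kwargs": {
  "moves": [
    [[-14, -40, 0, 0, 0, 0], [-14, -40, 0, 0, 0, 0], [-14, -40, 0, 0, 0, 0], [-14, -40, 0, 0, 0, 0], [-14, -40, 0, 0, 0, 0]]
  ]
}}

```text
time_s: 3.4
position: [0.4553, 0.1795, 0.2368]
tcp_rot: [[-0.994, -0.111, 0.001], [-0.111, 0.994, 0.0], [-0.001, 0.0, -1.0]]
force: [0.5, 0.3, 0.2]
opening: 0.003
grasp_force: 0.0
```

Call:
{"fn": "play_rows", "kwargs": {
  "moves": [
    [[-14, -40, 0, 0, 0, 0], [-14, -40, 0, 0, 0, 0], [-14, -40, 0, 0, 0, 0], [-14, -40, 0, 0, 0, 0], [-14, -40, 0, 0, 0, 0]]
  ]
}}

```text
time_s: 3.9
position: [0.5471, -0.0116, 0.2368]
tcp_rot: [[-0.994, -0.111, 0.001], [-0.111, 0.994, 0.0], [-0.001, -0.0, -1.0]]
force: [1.2, 1.4, 0.7]
opening: 0.007
grasp_force: 0.0
```

Call:
{"fn": "play_rows", "kwargs": {
  "moves": [
    [[30, -30, 0, 0, 0, 0], [30, -30, 0, 0, 0, 0], [30, -30, 0, 0, 0, 0], [30, -30, 0, 0, 0, 0], [30, -30, 0, 0, 0, 0]]
  ]
}}

```text
time_s: 4.4
position: [0.413, -0.1768, 0.2368]
tcp_rot: [[-0.994, -0.111, 0.001], [-0.111, 0.994, -0.001], [-0.001, -0.001, -1.0]]
force: [0.8, -0.7, 0.4]
opening: 0.003
grasp_force: 0.0
```

Call:
{"fn": "play_rows", "kwargs": {
  "moves": [
    [[30, -30, 0, 0, 0, 0], [30, -30, 0, 0, 0, 0], [0, 0, 0, 0, 0, 0], [0, 0, 0, 0, 0, 0]]
  ]
}}

```text
time_s: 4.8
position: [0.3607, -0.2426, 0.2367]
tcp_rot: [[-0.994, -0.108, 0.001], [-0.108, 0.994, 0.0], [-0.001, 0.0, -1.0]]
force: [0.4, 0.0, 0.3]
opening: 0.002
grasp_force: 0.0
```

```bash
python3 - <<'E'
from h import *
p=bot.capture("wrist");s=bot.capture("scene")
print(bot.read_state()['position'])
cv2.imwrite("pics/w2.png",np.hstack([cv2.resize(p['image'],(400,300)),cv2.resize(s['image'][90:300,130:410],(400,300))]))
E
```

```text
[ 0.36137089 -0.24118148  0.23659494]
```

View pics/w2.png

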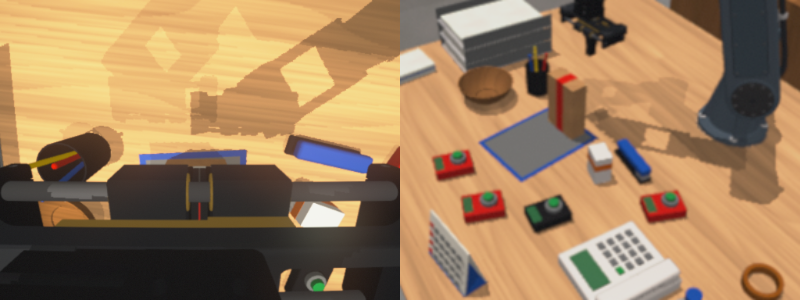

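Call:
{"fn": "play_rows", "kwargs": {
  "moves": [
    [[0, -3, 30, 0, 0, 0], [0, -3, 30, 0, 0, 0], [0, 0, 22, 0, 0, 0], [0, 0, 0, 0, 0, 0]]
  ]
}}

```text
time_s: 5.3
position: [0.3612, -0.2451, 0.1524]
tcp_rot: [[-0.994, -0.114, -0.004], [-0.114, 0.994, 0.005], [0.004, 0.006, -1.0]]
force: [-0.2, 0.7, 0.5]
opening: 0.006
grasp_force: 0.0
```

Call:
{"fn": "play_rows", "kwargs": {
  "moves": [
    [[-10, 0, 0, 0, 0, 0], [-10, 0, 0, 0, 0, 0], [-8, 0, 0, 0, 0, 0], [-6, 0, 0, 0, 0, 0], [-6, 0, 0, 0, 0, 0]]
  ]
}}

```text
time_s: 5.8
position: [0.4023, -0.2434, 0.1551]
tcp_rot: [[-0.994, -0.112, 0.001], [-0.112, 0.994, -0.001], [-0.0, -0.001, -1.0]]
force: [-1.1, -0.5, 0.4]
opening: 0.003
grasp_force: 0.5
```

Call:
{"fn": "play_rows", "kwargs": {
  "moves": [
    [[-6, 0, 0, 0, 0, 0], [-6, 0, 0, 0, 0, 0], [-6, 0, 0, 0, 0, 0], [-6, 0, 0, 0, 0, 0], [-6, 0, 0, 0, 0, 0]]
  ]
}}

```text
time_s: 6.3
position: [0.4318, -0.2401, 0.1545]
tcp_rot: [[-0.994, -0.111, 0.0], [-0.111, 0.994, -0.0], [-0.0, -0.0, -1.0]]
force: [0.0, 0.1, 0.5]
opening: 0.004
grasp_force: 0.1
```

Call:
{"fn": "play_rows", "kwargs": {
  "moves": [
    [[-6, 0, 0, 0, 0, 0], [-5, 0, 0, 0, 0, 0], [-5, 0, 0, 0, 0, 0], [-5, 0, 0, 0, 0, 0], [-5, 0, 0, 0, 0, 0]]
  ]
}}

```text
time_s: 6.8
position: [0.4575, -0.2371, 0.1545]
tcp_rot: [[-0.994, -0.111, -0.0], [-0.111, 0.994, 0.0], [0.0, 0.0, -1.0]]
force: [0.4, 1.0, -0.4]
opening: 0.003
grasp_force: 0.0
```

```bash
python3 - <<'E'
from h import *
s=bot.capture("scene");t=bot.capture("top")
print(bot.read_state()['position'],bot.read_state()['force'])
cv2.imwrite("pics/w3.png",np.hstack([cv2.resize(t['image'][100:310,150:430],(400,300)),cv2.resize(s['image'][90:300,130:410],(400,300))]))
E
```

```text
[ 0.457843   -0.2373329   0.15459693] [0.88457538 0.35229516 0.73173406]
```

View pics/w3.png

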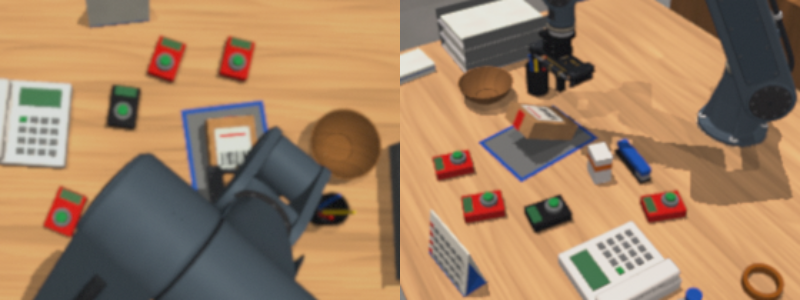

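The parcel is mid-fall, label up, over the field (scene crop about (545,120)), and nothing else has moved. Next I lift clear and check where it landed.

Call:
{"fn": "play_rows", "kwargs": {
  "moves": [
    [[0, 0, -20, 0, 0, 0], [0, 0, -30, 0, 0, 0], [0, 0, -30, 0, 0, 0], [0, 20, 0, 0, 0, 0], [-20, 35, 0, 0, 0, 0]]
  ]
}}

```text
time_s: 7.4
position: [0.4699, -0.1811, 0.2351]
tcp_rot: [[-0.994, -0.107, 0.0], [-0.107, 0.994, -0.001], [-0.0, -0.001, -1.0]]
force: [-0.2, 0.8, -0.6]
opening: 0.008
grasp_force: 0.0
```

Call:
{"fn": "play_rows", "kwargs": {
  "moves": [
    [[-20, 40, 0, 0, 0, 0], [-20, 40, 0, 0, 0, 0], [-20, 40, 0, 0, 0, 0], [0, 0, 0, 0, 0, 0], [0, 0, 0, 0, 0, 0]]
  ]
}}

```text
time_s: 7.9
position: [0.5163, -0.0527, 0.2337]
tcp_rot: [[-0.993, -0.114, -0.002], [-0.114, 0.993, 0.0], [0.002, 0.001, -1.0]]
force: [0.1, -0.3, -0.5]
opening: 0.003
grasp_force: 0.0
```

```bash
python3 - <<'E'
from meas import *
s=bot.capture("scene");t=bot.capture("top");w=bot.capture("wrist")
fc,fa=np.array([.536,-.231]),np.radians(8.65)
for P in([s],[t]):
    try:
        q,f=parcel(P,[.54,-.22,.12],True);print(q[:2],np.degrees(q[2]),f)
        c,sn=np.cos(q[2]),np.sin(q[2]);F=np.array([[np.cos(fa),np.sin(fa)],[-np.sin(fa),np.cos(fa)]])
        print([F@(q[:2]+a*np.array([c,sn])+b*np.array([-sn,c])-fc) for a in(-.085,.085) for b in(.055,-.055)])
    except Exception as e:print(e)
B,e=tri([(s,(237.0,231.0)),(t,(235.8,175.8))]);print("button",B,e)
st=bot.read_state();print(st['time_s'],st['position'],st['force'])
print([(r['centre'],r['confidence']) for r in bot.pinpoint(w,"scan_button_top")],proj(w,[B]))
cv2.imwrite("pics/w4.png",np.vstack([np.hstack([cv2.resize(t['image'][100:310,150:430],(400,300)),cv2.resize(s['image'][90:300,130:410],(400,300))]),np.hstack([cv2.resize(w['image'],(400,300))]*2)]))
E
```

```text
[ 0.545 -0.228] 7.832276952185499 0.05161998901702362
[array([-0.075,  0.058]), array([-0.077, -0.052]), array([0.095, 0.055]), array([ 0.093, -0.055])]
[ 0.551 -0.229] 5.865292584728665 0.20739445099306694
[array([-0.068,  0.059]), array([-0.073, -0.051]), array([0.102, 0.051]), array([ 0.097, -0.059])]
button [0.641 0.031 0.053] [0.002, 0.002]
8.15 [ 0.517 -0.056  0.234] [ 0.237  0.902 -0.517]
[([449.0, 92.0], 0.61)] [[307.058 272.942]]
```

View pics/w4.png

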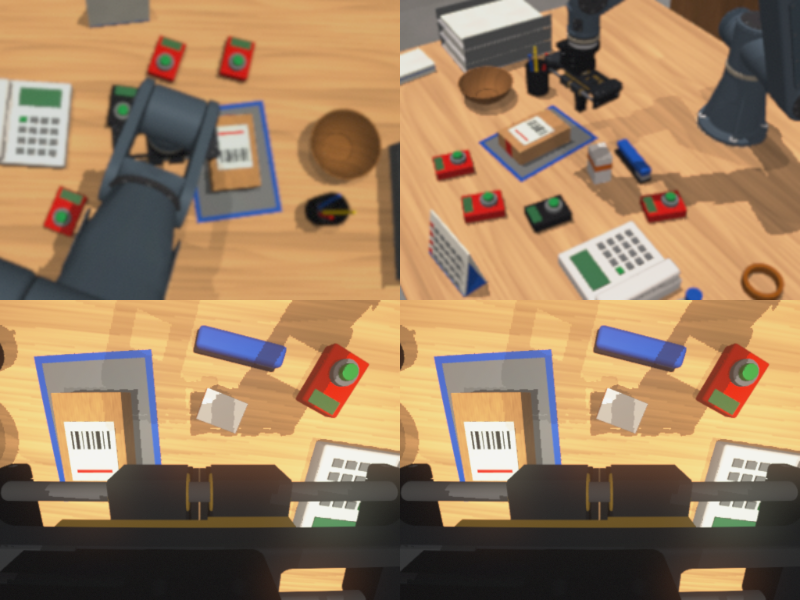

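The parcel lies flat with its label up inside the frame (scene crop (535,130)), at least 25 mm clear of every edge. The next step is a closer look at the black console with the wrist camera from beyond it.

Call:
{"fn": "play_rows", "kwargs": {
  "moves": [
    [[-40, 15, 0, 0, 0, 0], [-40, 15, 0, 0, 0, 0], [-40, 15, 0, 0, 0, 0], [-40, 15, 0, 0, 0, 0], [-40, 15, 0, 0, 0, 0]]
  ]
}}

```text
time_s: 8.7
position: [0.709, 0.0418, 0.2344]
tcp_rot: [[-0.994, -0.109, -0.0], [-0.109, 0.994, -0.0], [0.0, -0.0, -1.0]]
force: [-0.5, -0.3, -0.1]
opening: -0.001
grasp_force: 0.0
```

Call:
{"fn": "play_rows", "kwargs": {
  "moves": [
    [[0, 0, 0, 0, 0, 0], [0, 0, 0, 0, 0, 0]]
  ]
}}

```text
time_s: 8.9
position: [0.7076, 0.0418, 0.2335]
tcp_rot: [[-0.994, -0.111, -0.002], [-0.111, 0.994, -0.0], [0.002, -0.0, -1.0]]
force: [-0.0, -0.2, -0.4]
opening: 0.005
grasp_force: 0.0
```

```bash
python3 - <<'E'
from meas import *
w=bot.capture("wrist");B=[.641,.031,.053]
st=bot.read_state();print(st['time_s'],st['position'],st['force'],"cam",-np.array(w['R']).T@np.array(w['t']))
print([(r['centre'],r['confidence']) for r in bot.pinpoint(w,"scan_button_top")],proj(w,[B]))
im=w['image'].astype(int);g=(im[...,1]>im[...,2]+40)&(im[...,1]>im[...,0]+30)&(im[...,1]>80)
n,l,s,c=cv2.connectedComponentsWithStats(g.astype(np.uint8));
for i in range(1,n):
    if s[i,4]>40:print(c[i],s[i],*[atz(w,c[i],z) for z in(.03,.04,.05)])
cv2.imwrite("pics/w5.png",w['image'])
E
```

```text
8.95 [0.707 0.041 0.234] [ 0.388 -0.251  0.208] cam [0.642 0.034 0.381]
[([31.3, 196.2], 0.7), ([250.6, 121.1], 0.56), ([165.8, 209.4], 0.48)] [[252.412 121.438]]
[251.636 120.009] [242 110  20  21 324] [0.639 0.03  0.03 ] [0.639 0.03  0.04 ] [0.639 0.03  0.05 ]
[438.249 121.337] [431 115  16  14 169] [0.613 0.267 0.03 ] [0.614 0.26  0.04 ] [0.615 0.253 0.05 ]
[398.983 159.863] [ 360  139   80   43 2418] [0.668 0.228 0.03 ] [0.667 0.222 0.04 ] [0.666 0.217 0.05 ]
[243.197 159.34 ] [225 149  38  22 547] [0.69  0.024 0.03 ] [0.689 0.024 0.04 ] [0.687 0.025 0.05 ]
[ 33.981 199.585] [ 25 191  19  19 260] [ 0.776 -0.258  0.03 ] [ 0.773 -0.25   0.04 ] [ 0.769 -0.241  0.05 ]
[165.804 206.371] [157 201  19  10 143] [ 0.766 -0.075  0.03 ] [ 0.762 -0.072  0.04 ] [ 0.759 -0.068  0.05 ]
```

View pics/w5.png

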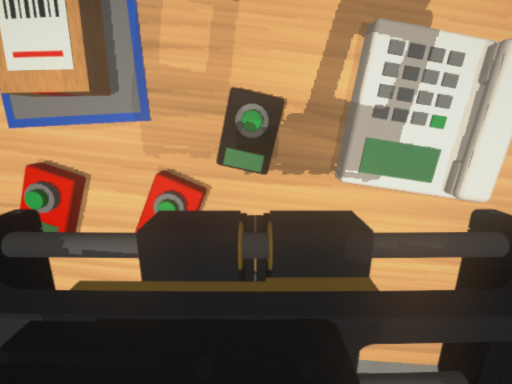

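Wrist view: the button on the black console is at (252,120), which gives (0.639, 0.030) and agrees with the other two views. I move above it.

Call:
{"fn": "play_rows", "kwargs": {
  "moves": [
    [[34, -2, 0, 0, 0, 0], [35, -2, 0, 0, 0, 0], [0, 0, 40, 0, 0, 0], [0, 0, 40, 0, 0, 0], [0, 0, 40, 0, 0, 0]]
  ]
}}

```text
time_s: 9.5
position: [0.6385, 0.0294, 0.115]
tcp_rot: [[-0.994, -0.109, 0.002], [-0.109, 0.994, -0.0], [-0.002, -0.001, -1.0]]
force: [0.2, -0.7, 0.3]
opening: 0.005
grasp_force: 0.0
```

Call:
{"fn": "play_rows", "kwargs": {
  "moves": [
    [[0, 0, 25, 0, 0, 0], [0, 0, 5, 0, 0, 0], [0, 0, 0, 0, 0, 0]]
  ]
}}

```text
time_s: 9.8
position: [0.6386, 0.03, 0.0845]
tcp_rot: [[-0.994, -0.11, -0.002], [-0.11, 0.994, 0.0], [0.002, 0.0, -1.0]]
force: [0.5, 0.1, 1.5]
opening: 0.003
grasp_force: 0.0
```

Call:
{"fn": "play_rows", "kwargs": {
  "moves": [
    [[0, 0, 4, 0, 0, 0], [0, 0, 4, 0, 0, 0], [0, 0, 4, 0, 0, 0]]
  ]
}}

```text
time_s: 10.1
position: [0.6403, 0.0306, 0.0738]
tcp_rot: [[-0.994, -0.111, 0.003], [-0.111, 0.994, -0.0], [-0.003, -0.001, -1.0]]
force: [-0.2, 0.7, 0.3]
opening: 0.004
grasp_force: 0.0
```

Tips are at 0.06 m with no contact so far, so I keep going down slowly.

Call:
{"fn": "play_rows", "kwargs": {
  "moves": [
    [[0, 0, 4, 0, 0, 0], [0, 0, 4, 0, 0, 0], [0, 0, 0, 0, 0, 0]]
  ]
}}

```text
time_s: 10.4
position: [0.6397, 0.0307, 0.0644]
tcp_rot: [[-0.994, -0.111, 0.0], [-0.111, 0.994, 0.0], [-0.0, -0.0, -1.0]]
force: [0.1, -0.1, 2.1]
opening: 0.002
grasp_force: 1.2
```

Call:
{"fn": "play_rows", "kwargs": {
  "moves": [
    [[0, 0, 3, 0, 0, 0], [0, 0, 0, 0, 0, 0]]
  ]
}}

```text
time_s: 10.6
position: [0.6397, 0.0307, 0.0617]
tcp_rot: [[-0.994, -0.111, 0.001], [-0.111, 0.994, -0.0], [-0.001, -0.0, -1.0]]
force: [-0.1, 0.8, 4.4]
opening: 0.008
grasp_force: 2.0
```

Call:
{"fn": "play_rows", "kwargs": {
  "moves": [
    [[0, 0, 2, 0, 0, 0], [0, 0, 0, 0, 0, 0]]
  ]
}}

```text
time_s: 10.8
position: [0.6397, 0.0307, 0.0604]
tcp_rot: [[-0.994, -0.111, 0.001], [-0.111, 0.994, -0.0], [-0.001, -0.0, -1.0]]
force: [-0.1, -0.6, 7.4]
opening: 0.004
grasp_force: 3.7
```

Call:
{"fn": "play_rows", "kwargs": {
  "moves": [
    [[0, 0, 2, 0, 0, 0], [0, 0, 0, 0, 0, 0]]
  ]
}}

```text
time_s: 11.0
position: [0.6398, 0.0308, 0.0603]
tcp_rot: [[-0.994, -0.111, 0.001], [-0.111, 0.994, -0.0], [-0.001, -0.0, -1.0]]
force: [-4.1, 1.0, 16.9]
opening: 0.004
grasp_force: 8.4
```

Call:
{"fn": "play_rows", "kwargs": {
  "moves": [
    [[0, 0, 2, 0, 0, 0], [0, 0, 0, 0, 0, 0]]
  ]
}}

```text
time_s: 11.2
position: [0.6398, 0.0307, 0.06]
tcp_rot: [[-0.994, -0.111, 0.001], [-0.111, 0.994, -0.0], [-0.001, -0.001, -1.0]]
force: [-6.5, -0.0, 26.5]
opening: 0.007
grasp_force: 13.0
```

The button is at its stop: z stays at 0.060 while the force rises. It went down from about 0.052 to 0.046, the full 6 mm, so I release it.

Call:
{"fn": "play_rows", "kwargs": {
  "moves": [
    [[0, 0, -10, 0, 0, 0], [0, 0, -40, 0, 0, 0], [0, 0, -40, 0, 0, 0], [0, 0, -40, 0, 0, 0], [0, 0, -40, 0, 0, 0]]
  ]
}}

```text
time_s: 11.7
position: [0.639, 0.0307, 0.2264]
tcp_rot: [[-0.994, -0.111, -0.001], [-0.111, 0.994, 0.0], [0.001, 0.0, -1.0]]
force: [0.3, 1.3, 0.6]
opening: 0.004
grasp_force: 0.0
```

Call:
{"fn": "play_rows", "kwargs": {
  "moves": [
    [[0, 0, 0, 0, 0, 0], [0, 0, 0, 0, 0, 0], [0, 0, 0, 0, 0, 0]]
  ]
}}

```text
time_s: 12.0
position: [0.6382, 0.0308, 0.2237]
tcp_rot: [[-0.994, -0.111, -0.004], [-0.111, 0.994, 0.0], [0.004, 0.001, -1.0]]
force: [-0.8, -0.6, 0.8]
opening: 0.006
grasp_force: 0.0
```

```bash
python3 - <<'E'
from meas import *
s=bot.capture("scene")
print(parcel([s],[.54,-.22,.12],True))
st=bot.read_state();print(st['time_s'],st['position'],st['force'])
print(bot.hand_in())
E
```

```text
(array([ 0.551, -0.233,  0.266]), np.float64(0.6981934058026881))
12.1 [0.638 0.031 0.223] [-0.261 -1.071  0.651]
the job is handed in; nothing more can be done
None
```

The parcel was toppled and measured lying flat, label up, inside the blue frame; the green button was then pressed to its stop and released, and the job was handed in at about 12 s. The last parcel re-measurement before hand-in fitted poorly, perhaps because the arm blocked the view, and no verdict came back.

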